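# Unbolt the scrap cage and hold its gate ajar

## Task

Clear the black loupe from in front of the little cage's gate by standing it upright on top of the narrow raised wooden rail and letting go of it. Then take the upright knob of the gate's barrel bolt, lift the sagging bolt so that its button end clears the bent-up lip of the keeper while you pull it back along the gate without forcing it against the keeper, and with the same grip swing the spring-loaded gate open by about 20 degrees. Finish still gripping the knob and holding the gate ajar like that, and leave the phial and the beeswax where they are.

Things in the scene. Friction and masses are not known exactly. Their poses are not given: they have to be found in the camera images.
- loupe: Black watchmaker's loupe, a stubby cup 34 mm across at its wide upper rim and 26 mm tall, 20 g, loose, standing upright on the bench in front of the gate. Origin: centre of its underside; z is up.
- perch: Fixed wooden rail on a foot. Origin: centre of its underside on the bench; z up. Foot 50 x 90 mm, 10 mm thick; a thin web carries the rail, whose flat top is 24 mm wide (along x), 90 mm long (along y) and 50 mm above the bench.
- cage: Small open-topped wood and steel scrap cage, fixed, about 85 mm deep (x -0.065 to 0.02), 205 mm wide (y -0.103 to 0.102); walls 50 mm, wooden front posts 58 mm high. Origin on the bench under it; x points from the front (gate) to the back, y to the left seen from the front, z up. The gate closes the front at x = -0.05; hinge post at y = -0.09, latch post at y = +0.09.
- keeper: The steel channel that catches the bolt, fixed to the cage's latch post; its origin and axes are those of the cage.
- bolt_end: The bolt's button end, a flat disc 22 mm in diameter and 12 mm long. Origin: its centre, 28 mm above the bench when the bolt hangs down, 170.5 mm from the hinge along the gate when shot; axes as the gate's.
- keeper_lip (a point): Middle of the top edge of the keeper's bent-up lip, 23.5 mm above the bench, at cage x -0.073, y +0.082; the lip is 6 mm thick. The keeper is an open-topped steel channel on the latch post's front, cage x -0.088 to -0.044, y 0.079 to 0.105, its front wall 38 mm and back wall 48 mm high; the lip is its edge towards the gate.
- gate_hinge (a point): Point on the gate's upright hinge axis, at cage x -0.05, y -0.078, 30 mm above the bench.
- gate (a joint): Gate angle in rad: 0 closed, grows as the free end swings out to the front (anticlockwise seen from above), up to 1.2. The gate reaches 152 mm from the hinge axis, along cage +y when closed; its top is 46 mm high. A hinge spring closes it with 0.10 N m at 0 and 0.19 N m at 0.35 rad. Bolted, it has only about 1 degree of play.
- barrel (a joint): How far the loose barrel, with bolt and knob, is raised on the gate, in m: 0 as it hangs by its own weight (1.5 N), at most 0.013. The bolt's flat button end, 22 mm in diameter and 12 mm long, hangs behind the keeper's lip and catches on it; it passes when raised more than 0.0065. It falls again when let go.
- bolt (a joint): How far the bolt is drawn back along the gate towards the hinge, in m: 0 shot into the keeper, 0.03 fully drawn. Takes about 1 N once lifted. With the bolt lifted, the button end is clear of the keeper from about 0.020 on.
- bolt_knob: Upright steel cylinder on the bolt, 14 mm across, 30 mm tall. Origin: its middle, 65 mm above the bench when the bolt hangs down (top 80 mm); axes as the gate's: z up, y along the bolt away from the hinge. 22 mm in front of the gate's middle plane; with the bolt shot 115 mm from the hinge along the gate. Moves with barrel and bolt. Collars beside it reach 36 mm above the bench (49 raised).
- bench_lamp: Fixed: the long dark lamp hood hanging over the left rear of the bench; keep arm and gripper clear of it. The hood is a box 215 (x) x 800 (y) x 114 mm, centred in this frame at about x -0.009, y 0.068, z 0.27: its underside is 168 mm and its top 282 mm above the bench. Its bracket arm runs above it at the right rear, 330 to 460 mm up.
- bur_stand: Fixed: round white bur stand left behind the work, 176 mm across, about 95 mm high to its burs. Origin: centre of its underside. (Overhead, a flat light box 60 mm thick hangs 755 mm above the bench: its near left end is at about x 0.12 to 0.29, y -0.13 to -0.03, and it runs off to the right, so a high elbow must stay left of it.)
- phial: Bystander: small plastic phial, 33 mm across and 42 mm tall, loose, standing to the right of the cage. Origin: centre of its underside.
- beeswax_puck: Bystander: round lump of beeswax, 43 mm across and 13 mm high, loose, behind the cage. Origin: centre of its underside.

How it is judged:
By the outcome, as a careful person would: the job done as asked, in the order asked, and still so for the second after the job is handed in, while the arm keeps its last pose, push and grip.
It also fails if it takes over 48 s, if anything falls off the work surface, if the arm or the gripper's body presses on something with over 40 N, if the wrist force passes 120 N, or if a joint passes its speed limit or range.

## Robot

A 6-joint arm with a two-finger parallel gripper is mounted at the origin on a cart in front of the work surface, level with it; the furniture and walls round the work are solid. World frame = base frame: x ahead of the robot, y to its left, z up, the work surface at z = 0. Lengths are in mm, angles in rad, forces in N, time in s.
With the tool pointing down it reaches from about 350 to 775 mm from the base axis. Payload 7.3 kg.
Tool frame: the origin (TCP) lies at the very end of the fingers, on their centre line; the grasp point (between the pads) lies 19 mm behind it; z points along the fingers, y is the line along which they close (so a half turn about z gives the same grasp; the last joint's range is limited). The gripper opens to 92 mm and grips with 3 to 60 N. Pads are 19 mm wide; open, the fingers measure 130 mm over their backs; the gripper's body (75 mm by 190 mm) begins 47 mm behind the grasp point.
Start: joints at [-0.146, 0.342, 1.524, -0, 1.275, -0.146], TCP at [525.019, 0.019, 226.741] pointing down, gripper open.
Joint ranges: [-2.53, 2.53], [-0.77, 2.02], [0.04, 2.7], [-1, 4.14], [0.28, 2.66], [-3.11, 3.11]. Speed limits (rad/s): [2.57, 2.57, 3.14, 3.14, 3.14, 3.14].

## Interface

Orientations are given as [roll, pitch, yaw] about the fixed x, y, z axes, in that order (R = Rz(yaw) Ry(pitch) Rx(roll)).
In Python, from plant import get_obs, vision, workorder gives the robot as it stands.
- The arm moves only by the shell command python3 -m pendant 'ROWS' [OPENING]. ROWS is a JSON object of lists of equal length, an entry for each row: "dp": the shift along the tool's x, y, z in m, a list of three; "rotation": the turn, a rotation vector about the tool's x, y, z in rad, a list of three. A call has 1 to 8 rows; each row is the pose to reach, as a shift and turn from the pose commanded when the call began, along the tool's axes at that moment; what a row does not reach only later rows make up. A row lasts 1/8 s, in which the tool goes at most 62.5 mm and 10.7 degrees, less where a joint would pass 70% of its speed; a pose out of reach is approached as far as the arm can. A call with a gripper value outside its range is refused whole. OPENING is the finger opening in m, from 0 to 0.0918, set as the call begins (- or left out, the last holds). The fingers move at their own pace and stop on an object; the grip force is fixed at half the most. Time passes only in rows, so rows that repeat a pose let the fingers close. It gives the time, the measured TCP pose, the force, the opening and the grip force at its end, in the units of the state.
- get_obs(): the state, without advancing time (a new reading comes with each control period).
- vision.capture(name): name is "scene" or "side" or "wrist"; returns a dict with "pixels" (400x640x3 uint8, red, green, blue), "vfov" (degrees; the focal length in pixels is half the picture's height over the tangent of half this angle, whatever the lens; pixels are square), "cx", "cy" (the principal point, pixels), "dist" ([k1, k2, p1, p2, k3] as OpenCV has them; the pictures are not rectified), "pose" (4x4, takes a point from camera to world coordinates); the wrist camera has in their place "T_tool_cam" (4x4, takes a point from camera to tool coordinates, whose origin is the TCP and whose axes are the flange's). Camera axes: x right, y up, looking along -z (the intrinsics and any distortion apply to the point x, -y, -z); pixel columns grow to the right and rows downward; lengths in mm; the calibration is good to about 2 mm. A picture is of the moment at which its call begins: read the wrist's pose just before it. There is no depth.
- workorder.close_job(): hands the job in; it is judged then, once.
The state is a dict: "time": time; "joint_positions": joint angles; "dq": joint speeds; "tau": joint torques, N m; "tool_pos": TCP position; "tcp_rot": TCP orientation; "contact_force": force on the tool from outside, world axes, zero at the start; "moment": the same for the moment, N m; "grip_width": finger opening in mm; "finger_force": force on a finger pad.
Only numpy, scipy, OpenCV 4.12 (cv2) and the standard library are available. Lean on these libraries where they do the work, as an engineer would, in place of code of your own. Each camera call takes 0.05 s, during which the arm holds its last target. There are 200 camera calls.

## Working session

There is one attempt and no reset: what is moved stays moved. The work goes in short steps, Python scripts to look and compute and a shell command to move; the robot and the scene stay as the last step left them, time stands still between calls to the robot, and variables do not carry over. Pictures are saved under pics/ and viewed, at most 10 in all, crops included, and the job is handed in when it is done.

```bash
mkdir -p pics; ls; python3 - <<'E'
from plant import get_obs, vision
import cv2, numpy as np
o=get_obs(); print(o)
for n in ("scene","side","wrist"):
    c=vision.capture(n); cv2.imwrite(f"pics/{n}0.png",c["pixels"][:,:,::-1]); np.save(f"pics/{n}0.npy",c,allow_pickle=True)
    print(n,c["vfov"],c["cx"],c["cy"],c["dist"],np.round(c.get("pose",c.get("T_tool_cam")),3).tolist())
E
```

```text
pics
{'time': 0.0, 'joint_positions': array([-1.45965559e-01,  3.42716781e-01,  1.52503551e+00,  2.88012784e-05,
        1.27536562e+00, -1.46043740e-01]), 'dq': array([-0.00096305, -0.00070892,  0.00015523,  0.0008285 , -0.00096492,
        0.00074705]), 'tau': array([ 7.61924657e-04, -4.31245601e+01, -2.44219762e+01,  7.17750052e-02,
        5.59406646e-02, -1.04314388e-04]), 'tool_pos': array([5.24595418e+02, 1.08676236e-01, 2.26041582e+02]), 'tcp_rot': array([-3.14008765e+00, -2.49209633e-04,  1.57086591e+00]), 'contact_force': array([-0.39826621, -0.56144296,  0.06227285]), 'moment': array([0.06725871, 0.01803377, 0.0191187 ]), 'finger_force': 0.0, 'grip_width': 91.84832665320373}
scene 51.230820763263665 317.2193599738108 206.1885481927528 [-0.04741102  0.          0.          0.          0.        ] [[0.664, 0.453, -0.595, 66.651], [-0.748, 0.417, -0.517, -290.672], [0.014, 0.788, 0.616, 566.173], [0.0, 0.0, 0.0, 1.0]]
side 42.73569088004727 309.15251775239705 202.03757736248622 [-0.02439863  0.          0.          0.          0.        ] [[0.995, 0.044, -0.091, 457.298], [-0.101, 0.389, -0.916, -1007.785], [-0.005, 0.92, 0.392, 527.114], [0.0, 0.0, 0.0, 1.0]]
wrist 59.69285837436484 312.13037223805526 196.56958624387204 [-0.06455736  0.          0.          0.          0.        ] [[-0.0, 0.961, 0.278, 73.715], [1.0, 0.0, 0.0, -0.276], [0.0, 0.278, -0.961, -158.479], [0.0, 0.0, 0.0, 1.0]]
```

View pics/scene0.png

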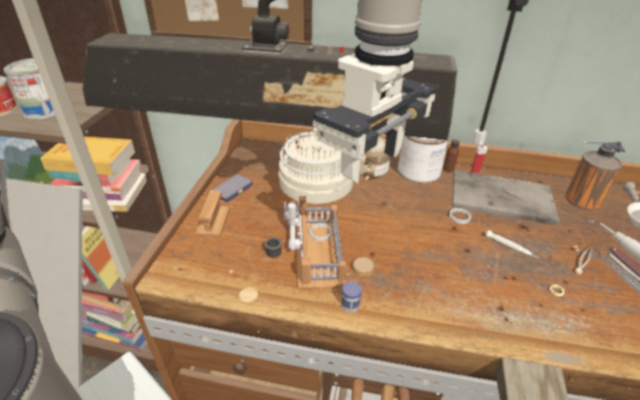

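View pics/wrist0.png

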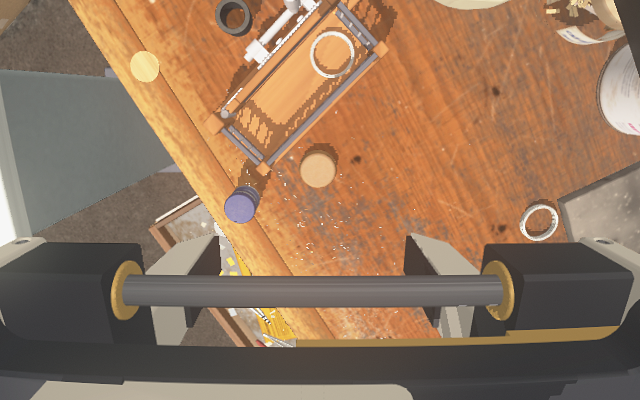

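View pics/side0.png

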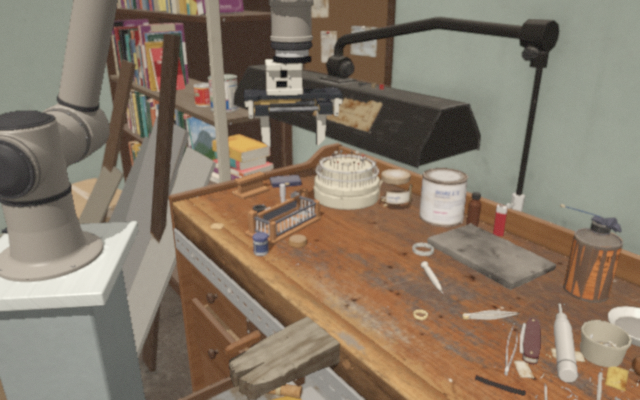

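```bash
cat > h.py <<'E'
import numpy as np, cv2
from plant import get_obs, vision
from scipy.spatial.transform import Rotation as R
def cap(n):
    o=get_obs(); c=vision.capture(n); c=dict(c); c["obs"]=o
    if n=="wrist":
        T=np.eye(4); T[:3,:3]=R.from_euler('xyz',o["tcp_rot"]).as_matrix(); T[:3,3]=o["tool_pos"]
        c["pose"]=T@c["T_tool_cam"]
    return c
def KK(c):
    f=200/np.tan(np.radians(c["vfov"]/2)); return np.array([[f,0,c["cx"]],[0,f,c["cy"]],[0,0,1.]])
def ray(c,uv):
    p=cv2.undistortPoints(np.array([[uv]],float),KK(c),np.array(c["dist"]))[0,0]
    d=c["pose"][:3,:3]@np.array([p[0],-p[1],-1]); return c["pose"][:3,3],d/np.linalg.norm(d)
def onz(c,uv,z):
    o,d=ray(c,uv); return o+d*(z-o[2])/d[2]
def tri(c1,u1,c2,u2):
    o1,d1=ray(c1,u1);o2,d2=ray(c2,u2)
    s=np.linalg.lstsq(np.c_[d1,-d2],o2-o1,rcond=None)[0]
    a,b=o1+s[0]*d1,o2+s[1]*d2; return (a+b)/2,np.linalg.norm(a-b)
def proj(c,P):
    q=c["pose"][:3,:3].T@(np.array(P,float)-c["pose"][:3,3]); q=q*[1,-1,-1]
    return cv2.projectPoints(q.reshape(1,3),np.zeros(3),np.zeros(3),KK(c),np.array(c["dist"]))[0].ravel()
E
python3 - <<'E'
from h import *
np.set_printoptions(precision=1,suppress=True)
L={n:np.load(f"pics/{n}0.npy",allow_pickle=True).item() for n in("scene","side","wrist")}
o=get_obs();T=np.eye(4);T[:3,:3]=R.from_euler('xyz',o["tcp_rot"]).as_matrix();T[:3,3]=o["tool_pos"]
s,d,w=L["scene"],L["side"],L["wrist"]; w["pose"]=T@w["T_tool_cam"]
for n,uv,z in [("hood lowL",(86,105),168),("hood topL back",(92,37),282),("topR",(455,57),282),("lowfrontR",(453,140),168)]: print(n,onz(s,uv,z))
for n,uv,z in [("side endR low front",(415,162),168),("side endR low back",(480,150),168),("side topback",(465,105),282),("lowL",(238,93),168),("topL",(247,66),282)]: print(n,onz(d,uv,z))
print("loupe",onz(s,(274,247),13),"perch",onz(s,(210,195),50),onz(s,(204,226),50))
print("w loupe",onz(w,(234,16),26),"posts",onz(w,(218,120),58),onz(w,(264,168),50),onz(w,(378,48),50),"wax",onz(w,(318,169),13),onz(s,(363,265),13),"phial",onz(w,(240,208),42))
c=s["pixels"][165:315,180:380,::-1]; cv2.imwrite("pics/sc1.png",cv2.resize(c,None,fx=4,fy=4,interpolation=cv2.INTER_CUBIC))
E
```

```text
hood lowL [374.4 675.5 168. ]
hood topL back [464.8 765.  282. ]
topR [920.9  73.4 282. ]
lowfrontR [792.1 -13.1 168. ]
side endR low front [794.   27.9 168. ]
side endR low back [971.5  96.5 168. ]
side topback [910.8  69.1 282. ]
lowL [386.8 861.5 168. ]
topL [426.4 725.9 282. ]
loupe [450.2 150.   13. ] perch [442.5 331.   50. ] [374.7 259.3  50. ]
w loupe [450.  148.5  26. ] posts [437.2  53.   58. ] [477.1   6.1  50. ] [583.6 116.4  50. ] wax [530.5  -2.5  13. ] [526.9  -4.4  13. ] phial [449.4 -37.7  42. ]
```

View pics/sc1.png

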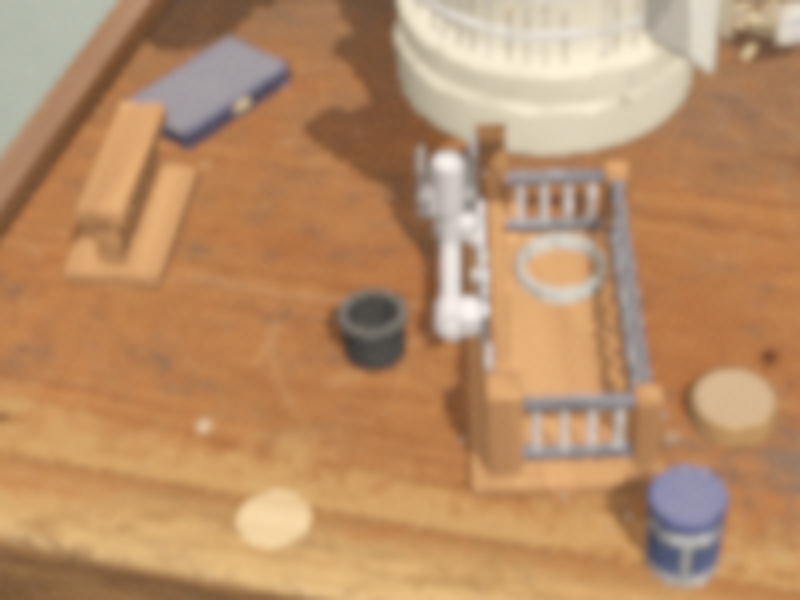

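```bash
python3 -m pendant '{"dp":[[0.05,-0.025,-0.01],[0.1,-0.05,-0.02],[0.15,-0.07,-0.03],[0.18,-0.085,-0.03],[0.18,-0.085,-0.03],[0.18,-0.085,-0.03]],"rotation":[[0,0,0],[0,0,0],[0,0,0],[0,0,0],[0,0,0],[0,0,0]]}' -
python3 - <<'E'
from h import *
c=cap("wrist"); cv2.imwrite("pics/w1.png",c["pixels"][:,:,::-1]); np.save("pics/w1.npy",c,allow_pickle=True); print(c["obs"]["tool_pos"])
E
```

```text
time: 0.9
tool_pos: [440.2, 179.6, 256.5]
tcp_rot: [-3.142, 0.001, 1.571]
contact_force: [0.2, -0.2, 1.0]
grip_width: 91.9
finger_force: 0.0
[440.21289812 179.57375082 256.53724794]
```

View pics/w1.png

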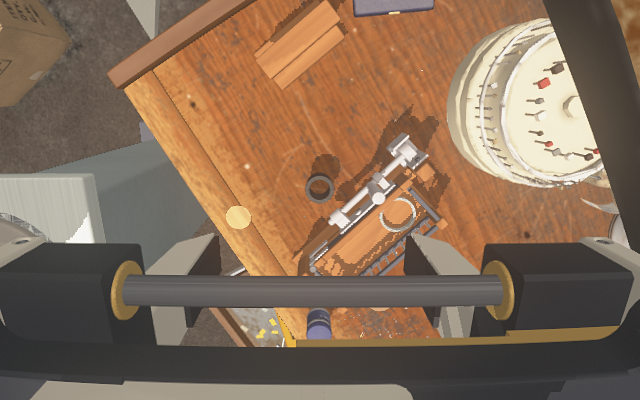

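```bash
python3 - <<'E'
from h import *
np.set_printoptions(precision=1,suppress=True)
c=np.load("pics/w1.npy",allow_pickle=True).item(); im=c["pixels"]
g=im[160:215,295:345].max(2); m=(g<90).astype(np.uint8)
n,l,st,ce=cv2.connectedComponentsWithStats(m); k=1+np.argmax(st[1:,4]); cn=max(cv2.findContours((l==k).astype(np.uint8),0,2)[0],key=cv2.contourArea)
e=cv2.fitEllipse(cn); print("loupe",e,st[k]+[295,160,0,0,0],onz(c,(e[0][0]+295,e[0][1]+160),24))
for nm,uv,z in [("knob",(379,198),80),("latchpost",(425,172),58)]: print(nm,onz(c,uv,z))
a=cv2.resize(im[120:270,300:450,::-1],None,fx=4,fy=4,interpolation=cv2.INTER_CUBIC)
b=cv2.resize(im[0:100,250:350,::-1],None,fx=2,fy=2,interpolation=cv2.INTER_CUBIC)
o=np.zeros((600,800,3),np.uint8);o[:,:600]=a;o[:200,600:]=b;cv2.imwrite("pics/w1c.png",o)
E
```

```text
loupe ((24.496068954467773, 30.152135848999023), (16.52091407775879, 18.31096076965332), 66.63046264648438) [310 188  20  12 111] [448.5 147.8  24. ]
knob [507.1 154.8  80. ]
latchpost [558.7 176.9  58. ]
```

View pics/w1c.png

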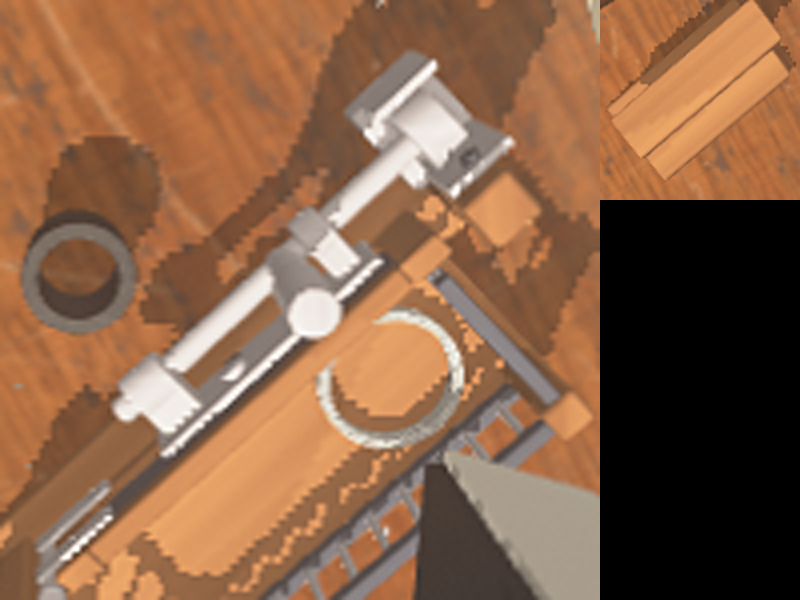

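```bash
python3 - <<'E'
from h import *
np.set_printoptions(precision=1,suppress=True)
c=np.load("pics/w1.npy",allow_pickle=True).item()
f=lambda x,y,z:onz(c,(x/4+300,y/4+120),z)
g=lambda x,y,z:onz(c,((x-600)/2+250,y/2),z)
print("loupe",f(78,277,26)); print("knob",f(315,312,80)); print("post",f(503,210,58))
def yaw(a,b): d=b-a; return np.degrees(np.arctan2(-d[0],d[1])),np.linalg.norm(d)
print("gate",yaw(f(165,455,46),f(380,262,46)),"fw",yaw(f(350,105,38),f(410,52,38)),"bw",yaw(f(448,195,48),f(513,143,48)))
p=[g(611,112,50),g(648,155,50),g(780,45,50),g(752,0,50)]
for i in range(4): print(p[i],yaw(p[i],p[(i+1)%4]))
print("perch c",sum(p)/4)
s=np.load("pics/scene0.npy",allow_pickle=True).item()
q=[onz(s,(x/4+180,y/4+165),50) for x,y in((78,212),(118,215),(163,105),(123,102))]
for i in range(4): print(q[i],yaw(q[i],q[(i+1)%4]))
print(sum(q)/4, "loupe scene",onz(s,(372/4+180,315/4+165),26),"tri knob",proj(s,[507,155,80])*4-[720,660])
h=onz(s,(505/4+180,380/4+165),58); print("hinge post top scene",h, yaw(h,f(503,210,58)))
E
```

```text
loupe [448.4 149.4  26. ]
knob [506.8 154.8  80. ]
post [559.5 176.3  58. ]
gate (np.float64(-45.46892445274675), np.float64(80.88825287592837)) fw (np.float64(-47.070343208181875), np.float64(21.097300000306014)) bw (np.float64(-49.22481118557955), np.float64(21.76107354280264))
[384.  292.1  50. ] (np.float64(-139.1067664658519), np.float64(27.1765510576162))
[401.8 271.5  50. ] (np.float64(-51.739094825337055), np.float64(82.8434578301243))
[466.8 322.8  50. ] (np.float64(34.19129316106686), np.float64(24.39143165948031))
[453.1 343.   50. ] (np.float64(126.38030107036313), np.float64(85.8688572783841))
perch c [426.4 307.3  50. ]
[383.1 285.2  50. ] (np.float64(-143.88200234763946), np.float64(19.906040856990693))
[394.8 269.1  50. ] (np.float64(-51.7466678071536), np.float64(90.51609381091572))
[465.9 325.1  50. ] (np.float64(35.528761480389875), np.float64(21.661364434957946))
[453.3 342.8  50. ] (np.float64(129.3540466647156), np.float64(90.8208226669974))
[424.3 305.5  50. ] loupe scene [446.  147.4  26. ] tri knob [448.5 159.2]
hinge post top scene [433.8  50.8  58. ] (np.float64(-45.03921225292146), np.float64(177.66882239190335))
```

```bash
python3 -m pendant '{"dp":[[-0.01,0.0025,0.03],[-0.02,0.005,0.06],[-0.0308,0.0075,0.1],[-0.0308,0.0075,0.14],[-0.0308,0.0075,0.17],[-0.0308,0.0075,0.18],[-0.0308,0.0075,0.18],[-0.0308,0.0075,0.18]],"rotation":[[0,0,-0.15],[0,0,-0.3],[0,0,-0.45],[0,0,-0.6],[0,0,-0.75],[0,0,-0.79],[0,0,-0.79],[0,0,-0.79]]}' -
python3 - <<'E'
from h import *
np.set_printoptions(precision=1,suppress=True)
c=cap("wrist"); cv2.imwrite("pics/w2.png",c["pixels"][:,:,::-1]); print(c["obs"]["tool_pos"],c["obs"]["joint_positions"],proj(c,[447.7,148.8,26]))
for p in ([447.7,148.8,26],): print(proj(c,p),proj(c,[507,155,80]))
E
```

```text
time: 1.95
tool_pos: [448.2, 148.7, 77.2]
tcp_rot: [3.141, 0.001, 2.359]
contact_force: [0.0, 0.6, 0.5]
grip_width: 92.0
finger_force: 0.0
[448.2 148.7  77.2] [ 0.2  0.4  1.9 -0.   0.8 -0.6] [313.3 216.4]
[313.3 216.4] [401.7 318.3]
```

View pics/w2.png

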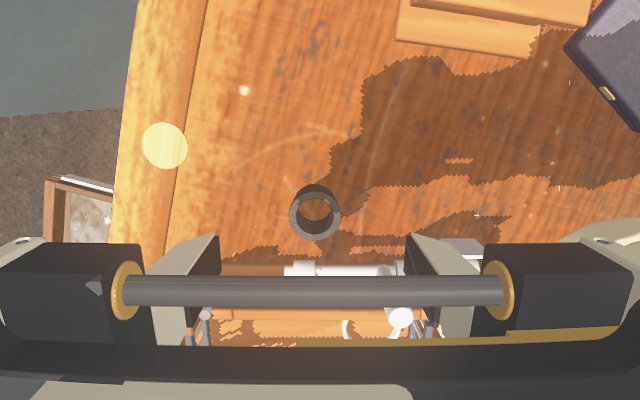

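```bash
python3 - <<'E'
from h import *
c=cap("wrist"); print(onz(c,(315,214),26))
E
python3 -m pendant '{"dp":[[0,0,0.03],[0,0,0.055],[0,0,0.068],[0,0,0.071],[0,0,0.071]],"rotation":[[0,0,0],[0,0,0],[0,0,0],[0,0,0],[0,0,0]]}' -
python3 -m pendant '{"dp":[[0,0,0],[0,0,0],[0,0,0],[0,0,0],[0,0,0],[0,0,0],[0,0,0],[0,0,0]],"rotation":[[0,0,0],[0,0,0],[0,0,0],[0,0,0],[0,0,0],[0,0,0],[0,0,0],[0,0,0]]}' 0.01
```

```text
[447.42469483 150.84242258  26.        ]
time: 2.68
tool_pos: [449.1, 149.4, 8.0]
tcp_rot: [3.138, 0.003, 2.361]
contact_force: [-7.0, -3.2, 19.1]
grip_width: 91.6
finger_force: 9.7
time: 3.68
tool_pos: [453.7, 150.8, 9.0]
tcp_rot: [3.13, 0.008, 2.361]
contact_force: [6.0, 6.8, 12.2]
grip_width: 31.3
finger_force: 31.2
```

```bash
python3 -m pendant '{"dp":[[-0.002,0,-0.01],[-0.004,0,-0.03],[-0.005,0,-0.06],[-0.005,0,-0.1],[-0.005,0,-0.12],[-0.005,0,-0.12]],"rotation":[[0,0,0],[0,0,0],[0,0,0],[0,0,0],[0,0,0],[0,0,0]]}' -
python3 - <<'E'
from h import *
c=cap("scene"); s=c["pixels"][150:300,180:380,::-1]; 
w=cap("wrist"); a=np.zeros((600,800,3),np.uint8)
a[:300,:400]=cv2.resize(s,None,fx=2,fy=2,interpolation=cv2.INTER_CUBIC)
a[:400,400:]=cv2.resize(w["pixels"][100:300,210:410,::-1],None,fx=2,fy=2)
cv2.imwrite("pics/c3.png",a); print(w["obs"]["tool_pos"],w["obs"]["tcp_rot"],w["obs"]["joint_positions"])
E
```

```text
time: 4.42
tool_pos: [451.8, 145.7, 127.3]
tcp_rot: [3.139, 0.002, 2.361]
contact_force: [-0.4, -0.2, 0.6]
grip_width: 31.3
finger_force: 30.0
[451.04440163 145.58489621 126.08424213] [3.14085196e+00 6.79550734e-04 2.36061533e+00] [ 1.50384300e-01  3.62983764e-01  1.80515169e+00 -1.25008541e-04
  9.72457330e-01 -6.39364596e-01]
```

View pics/c3.png

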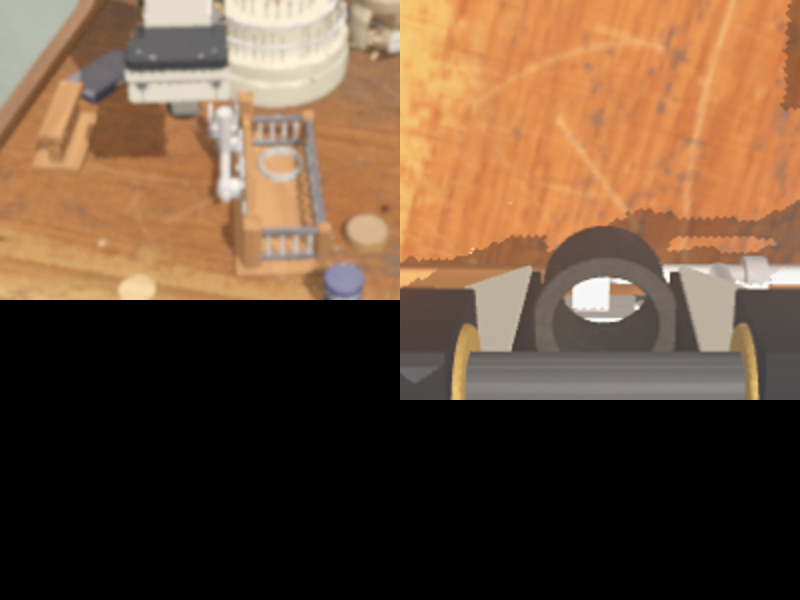

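```bash
python3 - <<'E'
from h import *
np.set_printoptions(precision=1,suppress=True)
c=cap("wrist");o=c["obs"];M=R.from_euler('xyz',o["tcp_rot"]).as_matrix();t=o["tool_pos"]
p=onz(c,(313,254.5),t[2]+17); print(t,p,"tool:",M.T@(p-t))
print("move tool axes", M.T@(np.array([425,306.5,0])-[*p[:2],0]))
E
```

```text
[450.5 145.5 125.3] [445.4 149.7 142.3] tool: [  6.5  -0.7 -17. ]
move tool axes [124.9  97.   -0. ]
```

```bash
python3 -m pendant '{"dp":[[0.03,0.023,0],[0.065,0.05,0],[0.1,0.078,0.01],[0.12,0.093,0.03],[0.125,0.097,0.05],[0.125,0.097,0.06],[0.125,0.097,0.062],[0.125,0.097,0.062]],"rotation":[[0,0,0],[0,0,0],[0,0,0],[0,0,0],[0,0,0],[0,0,0],[0,0,0],[0,0,0]]}' -
python3 -m pendant '{"dp":[[0,0,0.002],[0,0,0.003],[0,0,0.003]],"rotation":[[0,0,0],[0,0,0],[0,0,0]]}' -
python3 - <<'E'
from h import *
c=cap("scene"); cv2.imwrite("pics/s4.png",cv2.resize(c["pixels"][150:300,160:360,::-1],None,fx=4,fy=4,interpolation=cv2.INTER_CUBIC))
np.set_printoptions(precision=2,suppress=True);o=get_obs();print(o["tool_pos"],o["contact_force"],o["moment"])
E
```

```text
time: 5.58
tool_pos: [430.9, 302.2, 63.9]
tcp_rot: [3.141, 0.0, 2.36]
contact_force: [0.6, 0.1, -0.8]
grip_width: 31.4
finger_force: 30.0
time: 5.95
tool_pos: [430.7, 302.5, 60.9]
tcp_rot: [3.141, 0.0, 2.361]
contact_force: [0.5, -0.1, 0.4]
grip_width: 31.5
finger_force: 30.0
[430.63 302.55  60.89] [ 0.79  0.29 -0.52] [ 0.08 -0.07  0.02]
```

```bash
python3 -m pendant '{"dp":[[0,0,0.001],[0,0,0.001],[0,0,0.001]],"rotation":[[0,0,0],[0,0,0],[0,0,0]]}' - | egrep 'pos|contact'
python3 -m pendant '{"dp":[[0,0,0.001],[0,0,0.001],[0,0,0.001]],"rotation":[[0,0,0],[0,0,0],[0,0,0]]}' - | egrep 'pos|contact'
```

```text
tool_pos: [430.5, 302.6, 59.7]
contact_force: [0.8, 0.5, 0.1]
tool_pos: [430.6, 302.6, 59.0]
contact_force: [-1.5, -0.4, 5.2]
```

```bash
python3 -m pendant '{"dp":[[0,0,-0.0005],[0,0,-0.0005],[0,0,-0.0005],[0,0,-0.0005],[0,0,-0.0005]],"rotation":[[0,0,0],[0,0,0],[0,0,0],[0,0,0],[0,0,0]]}' 0.07
python3 -m pendant '{"dp":[[0,0,-0.02],[0,0,-0.05],[0,0,-0.09],[0,0,-0.12],[-0.06,-0.03,-0.12],[-0.11,-0.06,-0.12],[-0.11,-0.06,-0.12]],"rotation":[[0,0,0],[0,0,0],[0,0,0],[0,0,0],[0,0,0],[0,0,0],[0,0,0]]}' 0.04
python3 - <<'E'
from h import *
np.set_printoptions(precision=2,suppress=True)
c=cap("scene");w=cap("wrist")
a=np.zeros((600,800,3),np.uint8); a[:400,:640]=w["pixels"][:,:,::-1]
a[200:600,400:]=cv2.resize(c["pixels"][165:265,190:290,::-1],None,fx=4,fy=4,interpolation=cv2.INTER_CUBIC)
cv2.imwrite("pics/c5.png",a);print(w["obs"]["tool_pos"],proj(w,[425,306.5,50]),proj(w,[507,155,80]))
np.save("pics/w5.npy",w,allow_pickle=True)
E
```

```text
time: 7.38
tool_pos: [430.6, 302.6, 59.2]
tcp_rot: [3.142, 0.0, 2.361]
contact_force: [-0.0, 0.3, 0.5]
grip_width: 69.6
finger_force: 0.0
time: 8.25
tool_pos: [467.4, 179.1, 179.4]
tcp_rot: [-3.141, 0.001, 2.355]
contact_force: [0.4, 0.7, 1.2]
grip_width: 39.7
finger_force: 0.0
[466.88 181.02 179.29] [390.26  38.07] [325.76 251.84]
```

View pics/c5.png

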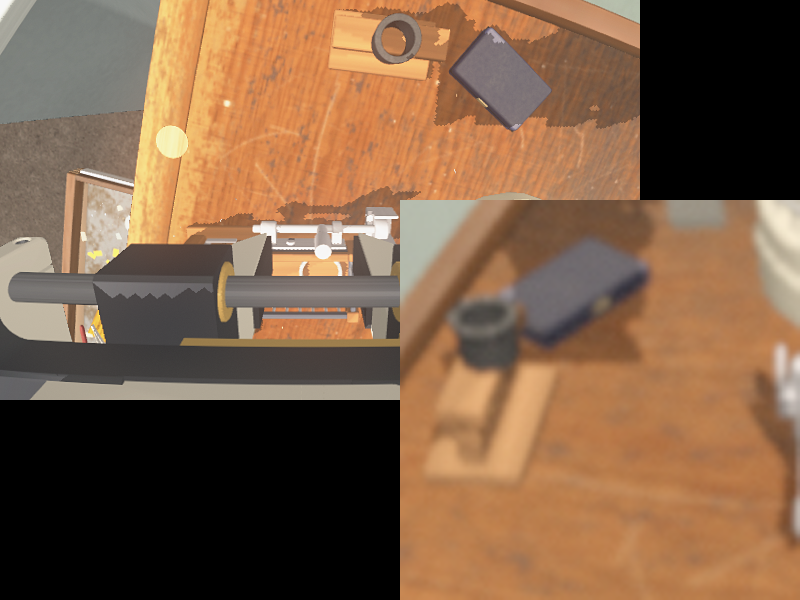

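```bash
python3 - <<'E'
from h import *
np.set_printoptions(precision=1,suppress=True)
w=np.load("pics/w5.npy",allow_pickle=True).item(); k=onz(w,(322.5,251.5),80); print("knob",k)
o=get_obs();M=R.from_euler('xyz',o["tcp_rot"]).as_matrix();t=o["tool_pos"]
print(t,o["tcp_rot"]); print("move",M.T@([506.5,154.8,52]-t))
E
```

```text
knob [504.9 153.4  80. ]
[466.5 182.3 179.3] [ 3.1 -0.   2.4]
move [-47.8   8.7 127.2]
```

```bash
python3 -m pendant '{"dp":[[-0.02,0.004,0.02],[-0.04,0.008,0.04],[-0.0478,0.008,0.065],[-0.0478,0.008,0.09],[-0.0478,0.008,0.115],[-0.0478,0.008,0.127],[-0.0478,0.008,0.127]],"rotation":[[0,0,0],[0,0,0],[0,0,0],[0,0,0],[0,0,0],[0,0,0],[0,0,0]]}' -
python3 -m pendant '{"dp":[[0,0,0],[0,0,0],[0,0,0],[0,0,0]],"rotation":[[0,0,0],[0,0,0],[0,0,0],[0,0,0]]}' 0.008
```

```text
time: 9.22
tool_pos: [505.5, 155.5, 51.7]
tcp_rot: [-3.141, -0.001, 2.362]
contact_force: [-0.3, 0.0, 0.2]
grip_width: 40.1
finger_force: 0.0
time: 9.72
tool_pos: [506.3, 154.6, 52.7]
tcp_rot: [3.141, 0.001, 2.361]
contact_force: [-0.6, 1.0, 3.6]
grip_width: 13.4
finger_force: 30.0
```

```bash
python3 -m pendant '{"dp":[[0,0,-0.003],[0,0,-0.006],[0,0,-0.009],[0,0,-0.0105],[0,0,-0.0105],[0,0,-0.0105]],"rotation":[[0,0,0],[0,0,0],[0,0,0],[0,0,0],[0,0,0],[0,0,0]]}' -
python3 -m pendant '{"dp":[[0,-0.001,0],[0,-0.003,0],[0,-0.005,0],[0,-0.005,0]],"rotation":[[0,0,0],[0,0,0],[0,0,0],[0,0,0]]}' -
```

```text
time: 10.48
tool_pos: [506.1, 154.6, 62.7]
tcp_rot: [3.141, 0.0, 2.361]
contact_force: [0.3, -0.2, -1.2]
grip_width: 13.4
finger_force: 30.0
time: 10.98
tool_pos: [502.2, 150.8, 62.7]
tcp_rot: [-3.141, -0.0, 2.361]
contact_force: [0.4, -0.3, -0.9]
grip_width: 13.2
finger_force: 30.0
```

```bash
python3 -m pendant '{"dp":[[0,-0.004,0],[0,-0.008,0],[0,-0.012,0],[0,-0.016,0],[0,-0.02,0],[0,-0.02,0]],"rotation":[[0,0,0],[0,0,0],[0,0,0],[0,0,0],[0,0,0],[0,0,0]]}' -
python3 - <<'E'
from h import *
np.set_printoptions(precision=4,suppress=True)
o=get_obs();M=R.from_euler('xyz',o["tcp_rot"]).as_matrix();t=o["tool_pos"]
y=-np.radians(45.3); X=np.array([np.cos(y),np.sin(y),0]);Y=np.array([-np.sin(y),np.cos(y),0])
k=t.copy(); h=k+22*X-90*Y; h2=np.array([506.3,154.6,0])+22*X-115*Y; print(t,h,h2)
h=h2
for a in np.radians([4,8,12,16,20,21]):
    q=R.from_rotvec([0,0,a]).apply(k-h)+h; print(np.degrees(a), M.T@(q-k)/1000, -a)
E
```

```text
time: 11.72
tool_pos: [487.9, 136.5, 62.7]
tcp_rot: [-3.141, -0.0, 2.361]
contact_force: [-0.5, -0.5, -1.8]
grip_width: 13.1
finger_force: 30.0
[487.9495 136.4552  62.6523] [439.4522  57.5121  62.6523] [440.0327  58.072    0.    ]
4.0 [ 0.0062 -0.0017  0.    ] -0.06981317007977318
8.0 [ 0.0122 -0.0038  0.    ] -0.13962634015954636
12.000000000000002 [ 0.0181 -0.0063  0.    ] -0.20943951023931956
16.0 [ 0.0238 -0.0093  0.    ] -0.2792526803190927
20.0 [ 0.0293 -0.0126  0.    ] -0.3490658503988659
21.0 [ 0.0306 -0.0135  0.    ] -0.3665191429188092
```

```bash
python3 -m pendant '{"dp":[[0.0031,-0.0008,0],[0.0062,-0.0017,0],[0.0092,-0.0027,0],[0.0122,-0.0038,0],[0.0152,-0.005,0],[0.0152,-0.005,0]],"rotation":[[0,0,-0.035],[0,0,-0.07],[0,0,-0.105],[0,0,-0.14],[0,0,-0.175],[0,0,-0.175]]}' -
python3 -m pendant '{"dp":[[0.0031,-0.0008,0],[0.0062,-0.0017,0],[0.0092,-0.0027,0],[0.0122,-0.0038,0],[0.0155,-0.0051,0],[0.0155,-0.0051,0],[0.0155,-0.0051,0]],"rotation":[[0,0,-0.035],[0,0,-0.07],[0,0,-0.105],[0,0,-0.14],[0,0,-0.18],[0,0,-0.18],[0,0,-0.18]]}' -
python3 - <<'E'
from h import *
np.set_printoptions(precision=2,suppress=True)
o=get_obs();t=o["tool_pos"]; v=t[:2]-[440.0,58.1]; a0=np.degrees(np.arctan2(136.46-58.1,487.95-440)); print("angle",np.degrees(np.arctan2(v[1],v[0]))-a0,np.hypot(*v),o["contact_force"],o["moment"])
w=cap("wrist");c=cap("scene"); a=np.zeros((600,800,3),np.uint8); a[:400,:640]=w["pixels"][:,:,::-1]
a[200:600,400:]=cv2.resize(c["pixels"][175:275,230:330,::-1],None,fx=4,fy=4,interpolation=cv2.INTER_CUBIC); cv2.imwrite("pics/c6.png",a)
E
```

```text
time: 12.48
tool_pos: [474.0, 144.1, 62.8]
tcp_rot: [3.142, 0.0, 2.537]
contact_force: [1.1, -0.6, -1.1]
grip_width: 13.0
finger_force: 30.0
time: 13.35
tool_pos: [458.5, 148.6, 62.8]
tcp_rot: [3.141, 0.0, 2.716]
contact_force: [1.1, 0.2, -1.0]
grip_width: 13.2
finger_force: 30.0
angle 19.88992015838665 92.4179621965317 [ 1.1   0.2  -1.02] [-0.02 -0.3   0.  ]
```

View pics/c6.png

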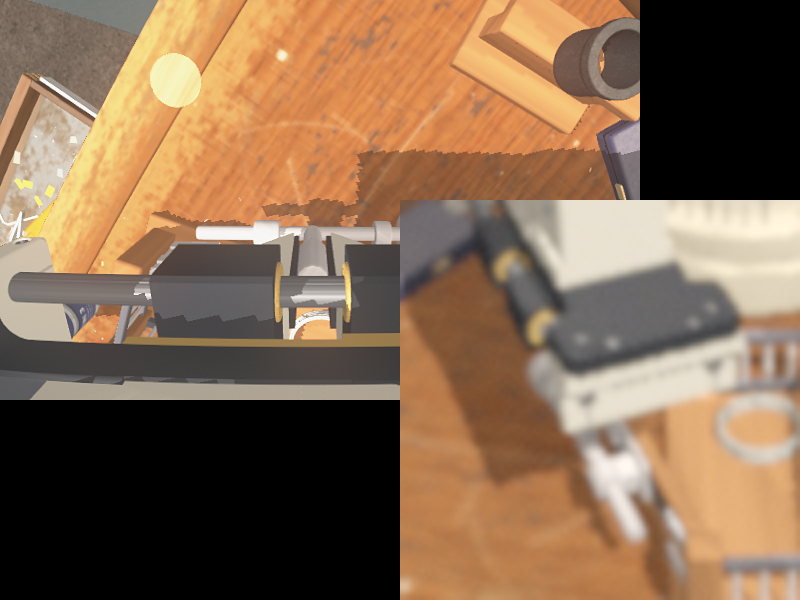

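The knob is held between the fingers (wrist view, around pixel 312,260). The gate is open about 20° and the bolt is drawn. The loupe is still upright on the rail (around pixel 605,60), so I'm handing in.

```bash
python3 -c "
from plant import workorder; print(workorder.close_job())"
```

```text
the job is handed in; nothing more can be done
None
```

The job is handed in with the loupe upright on the rail, the bolt lifted and drawn about 26 mm, and the gripper still on the knob holding the gate about 20° open; on the loupe pick something, probably the gripper body on the bolt knob, pressed with up to about 20 N (limit 40 N).

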